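Seat the dial thermometer in the heat block's sloping pocket

ROBOT

A 6-joint arm with a two-finger parallel gripper is mounted at the origin on a cart in front of the work surface, level with it; the furniture and walls round the work are solid. World frame = base frame: x ahead of the robot, y to its left, z up, the work surface at z = 0. Lengths are in m, angles in rad, forces in N, time in s.
With the tool pointing down it reaches from about 0.325 to 0.9 m from the base axis. Payload 6.1 kg.
Tool frame: the origin (TCP) lies midway between the tips of the shut fingers; the grasp point (between the pads) lies 19 mm behind it (robot.pinch_z is the distance from the TCP to the grasp point, in m); z points along the fingers, y is the line along which they close (so a half turn about z gives the same grasp; the last joint's range is limited). The gripper opens to 87 mm and grips with 3 to 60 N. Pads are 19 mm wide; open, the fingers measure 117 mm over their backs; the gripper's body (75 mm by 190 mm) begins 51 mm behind the grasp point.
Start: joints at [1.139, 0.22, 1.526, -0, 1.395, -0.126], TCP at [0.188, 0.596, 0.223] pointing down, gripper open.
Joint ranges: [-2.98, 2.98], [-0.91, 2.08], [0.09, 2.57], [-1.24, 4.39], [0.2, 2.65], [-2.68, 2.68]. Speed limits (rad/s): [2.57, 2.57, 3.01, 3.14, 3.14, 3.14].

INTERFACE

Orientations are given as a 3x3 rotation matrix whose columns are the frame's x, y, z axes.
In Python, from workcell import telemetry, vision, sign_off, robot gives the robot as it stands.
- The arm moves only by the tool step_arm, never from a script. Its argument "commands" is a list of rows, each a list of 7 numbers: the shift along the world's x, y, z each as a share of 0.3 m, from -1 to 1, then the turn, a rotation vector about the world's x, y, z each as a share of 90 degrees, from -1 to 1, then the gripper command: -1 is shut, 1 is fully open, values between are in proportion. A call has 1 to 8 rows; each row is the pose to reach, as a shift and turn from the pose commanded when the call began; what a row does not reach only later rows make up. A row lasts 1/10 s, in which the tool goes at most 50 mm and 8.59 degrees, less where a joint would pass 70% of its speed; a pose out of reach is approached as far as the arm can. A call with a number of a shift or a turn outside -1 to 1 is refused whole. A call with a gripper value outside its range is refused whole. The fingers move at their own pace and stop on an object; "grip_force" is the grip in N (left out, the last holds). Time passes only in rows, so rows that repeat a pose let the fingers close. It gives the time, the measured TCP pose, the force, the opening and the grip force at its end, in the units of the state.
- telemetry.read_state(): the state, without advancing time (a new reading comes with each control period).
- vision.read_camera(name): name is "side" or "top"; returns a dict with "color" (480x640x3 uint8, red, green, blue), "fx", "fy", "cx", "cy" (pixels), "k1" (the pictures are not rectified: a ray, as slopes to the right and down, at radius r is drawn at 1 + k1 r^2 times it, then the intrinsics apply), "R" (3x3) and "t" (3): a world point X has camera coordinates R X + t. Camera axes: x right, y down, z forward; pixel columns grow to the right and rows downward; lengths in m; the calibration is good to about 2 mm. A picture is of the moment at which its call begins. There is no depth.
- sign_off(): hands the job in; it is judged then, once.
The state is a dict: "clock": time; "qpos": joint angles; "joint_vel": joint speeds; "effort": joint torques, N m; "tool_pos": TCP position; "tool_rot": TCP orientation; "force": force on the tool from outside, world axes, zero at the start; "moment": the same for the moment, N m; "grip_width": finger opening in m; "finger_force": force on a finger pad.
Only numpy, scipy, OpenCV 4.12 (cv2) and the standard library are available. Lean on these libraries where they do the work, as an engineer would, in place of code of your own. Each camera call takes 0.05 s, during which the arm holds its last target. There are 200 camera calls.

TASK

The dry-block heater is warming up for a heat-shock of the vials and its temperature must be read. Take the round dial thermometer out of the small grey rack and slide its stem down through the hole of the steel pocket on the heater's sloping front panel until its collar sits flush on the pocket's rim; keep hold of it all the way home rather than letting it drop, do not force it, then let go. Leave the other thermometer in the rack, and leave the vials and the other small things where they are.

Things in the scene. Friction and masses are not known exactly. Their poses are not given: they have to be found in the camera images.
- thermometer: Dial thermometer, loose, 60 to 130 g, steel, round about its z axis, so any turn about it will do. Origin: centre of its collar's underside; z up through the dial. Collar 32 mm wide, 5 mm thick; neck and hexagon up to 24 mm wide to z = 15; round case 36 mm wide from z = 15 to 44 mm, white dial face on top. Starts upright in one of the rack's two outer holes, its collar on the plate, at any turn about z.
- thermometer_grip (a point): Where to grip the dial thermometer: on its axis, in the middle of the cylindrical case (36 mm diameter, 29 mm high), 30 mm above its origin.
- thermometer_tip (a point): Round end of the dial thermometer's stem, on its axis, 65 mm below its origin. The stem is straight, steel, 8 mm in diameter.
- pocket: Pocket: flanged steel bush fixed in the heater's sloping panel. Origin: centre of its mouth, level with the flat rim; z points out of the bore, up and to the front, 30 degrees from vertical. Rim 40 mm wide, 8 mm proud of the panel. Bore 12 mm, countersunk to 19 mm over the first 3.5 mm, 54 mm deep, open below for the 65 mm stem. Home: thermometer origin on this origin, z along z; gravity holds it.
- heater: Dry-block heater, fixed: white case, 194 mm deep (x), 202 mm wide (y), 104 mm high, grey front panel sloping 30 degrees. Origin: centre of footprint on the table; x to its back, z up. Pocket mouth at x = -55, y = 30, z = 78 mm; a black knob 17 mm high on the panel at y = -58 mm. Aluminium block on top (z = 106 mm) with six 30 mm wells, three vials in the back row reach z = 191 mm.
- rack: Grey plastic instrument rack, fixed: plate 56 x 134 mm, top at z = 85 mm, on two end cheeks and a foot plate 72 x 134 mm. Origin: centre of its footprint on the table; y along its length, z up. Three 14 mm holes through the plate, at y = -42, 0 (empty) and +42 mm.
- digital_thermometer: Bystander: digital stick thermometer in the rack's other outer hole: white box head 18 x 26 mm with a display window on its side, 46 mm high above the plate, stem 5 mm wide, 65 mm long. Origin: centre of its collar's underside, z up.
- vial_01: Bystander: glass vial, 25 mm diameter, 130 mm high, with brown medium and an orange label; stands loosely in the back row of the heater's wells. Origin: centre of its foot, z up.
- vial_06: Bystander: glass vial, 25 mm diameter, 130 mm high, with brown medium and an orange label; stands loosely in the back row of the heater's wells. Origin: centre of its foot, z up.
- vial_11: Bystander: glass vial, 25 mm diameter, 130 mm high, with brown medium and an orange label; stands loosely in the back row of the heater's wells. Origin: centre of its foot, z up.
- tally_counter: Bystander: grey hand tally counter, 52 x 71 x 28 mm, lying loose near the table's front edge. Origin: centre of its underside.
- petri_dish: Bystander: clear glass petri dish with lid, 68 mm diameter, 18 mm high, loose in front of the heater. Origin: centre of its underside.
- dropper_bottle: Bystander: amber dropper bottle with a red bulb, 33 mm diameter, 99 mm high, loose near the front edge of the table, left of the heater's front. Origin: centre of its underside.

How it is judged:
On the way:
1. the stem is down the pocket with the collar within 8 mm of the rim while the gripper still holds the thermometer (z of thermometer in the frame of pocket between -0.004 and 0.008 m and x of thermometer in the frame of pocket between -0.006 and 0.006 m and y of thermometer in the frame of pocket between -0.006 and 0.006 m and angle between the z axis of thermometer and the z axis of pocket, either way round below 0.15 rad and contact force between the fingers and thermometer above 0.5 N), for 0.1 s.
At the end, for the whole second after the job is handed in: The dial thermometer rests, released and still, in the pocket of the heater: collar within 3 mm of the pocket's rim, within 5 mm of its centre, stem within 0.1 rad of the bore's axis; other thermometer, vials and bystanders not moved by more than 25 mm (z of thermometer in the frame of pocket between -0.004 and 0.003 m and x of thermometer in the frame of pocket between -0.005 and 0.005 m and y of thermometer in the frame of pocket between -0.005 and 0.005 m and angle between the z axis of thermometer and the z axis of pocket, either way round below 0.1 rad and linear speed of thermometer below 0.01 m/s and distance of each of digital_thermometer, vial_01, vial_06, vial_11, tally_counter, petri_dish, dropper_bottle from where it was at the start of the episode below 0.025 m); the robot touches nothing.
It fails at once if the thermometer is forced against the heater with more than 60 N (contact force between thermometer and heater above 60 N).
It fails at once if the other thermometer, a vial or a bystander is moved more than 25 mm (distance of any of digital_thermometer, vial_01, vial_06, vial_11, tally_counter, petri_dish, dropper_bottle from where it was at the start of the episode above 0.025 m).
It also fails if it takes over 38 s, if anything falls off the work surface, if the arm or the gripper's body presses on something with over 40 N, if the wrist force passes 120 N, or if a joint passes its speed limit or range.

## Working session

There is one attempt and no reset: what is moved stays moved. The work goes in short steps, Python scripts to look and compute and a tool call to move; the robot and the scene stay as the last step left them, time stands still between calls to the robot, and variables do not carry over. Pictures are saved under pics/ and viewed, at most 10 in all, crops included, and the job is handed in when it is done.

Besides the shell and the picture viewer there is one more tool, called after ">>>" by a JSON object that holds its "fn" and its "kwargs". step_arm: Moves the arm, as the interface text tells. Its arguments: {"type":"object","properties":{"commands":{"type":"array","items":{"type":"array","items":{"type":"number"}}},"grip_force":{"type":"number"}},"required":["commands"]}

```bash
mkdir -p pics; ls; cat > h.py <<'E'
import numpy as np, cv2
from workcell import telemetry, vision, sign_off, robot
def grab(name, save=None):
    c=vision.read_camera(name)
    if save: cv2.imwrite('pics/'+save,cv2.cvtColor(c['color'],cv2.COLOR_RGB2BGR))
    return c
def cam(c): # K, dist
    return np.array([[c['fx'],0,c['cx']],[0,c['fy'],c['cy']],[0,0,1.]]),np.array([c['k1'],0,0,0,0.])
def ray(c,uv):
    K,d=cam(c); p=cv2.undistortPoints(np.array(uv,float).reshape(-1,1,2),K,d)[:,0]
    R=np.array(c['R']);t=np.array(c['t'])
    D=np.c_[p,np.ones(len(p))]@R
    return -R.T@t, D/np.linalg.norm(D,axis=1)[:,None]
def plane(c,uv,z):
    o,D=ray(c,uv); return o+D*((z-o[2])/D[:,2])[:,None]
def proj(c,X):
    K,d=cam(c); return cv2.projectPoints(np.array(X,float).reshape(-1,1,3),cv2.Rodrigues(np.array(c['R']))[0],np.array(c['t']),K,d)[0][:,0]
def tri(c1,u1,c2,u2):
    o1,d1=ray(c1,[u1]);o2,d2=ray(c2,[u2]);d1=d1[0];d2=d2[0]
    s=np.linalg.lstsq(np.c_[d1,-d2],o2-o1,rcond=None)[0]
    a=o1+s[0]*d1;b=o2+s[1]*d2
    return (a+b)/2,np.linalg.norm(a-b)
E
python3 - <<'E'
from h import *
for n in('top','side'):
    c=grab(n,n+'0.png'); print(n,c['fx'],c['k1'],ray(c,[(320,240)]))
s=telemetry.read_state();print(s['clock'],s['tool_pos'],s['tool_rot'],s['grip_width'])
E
```

```text
pics
top 504.86309921778854 0.04104812942731901 (array([0.45425057, 0.10929012, 0.93674307]), array([[ 0.11612899, -0.02104969, -0.99301106]]))
side 496.1419738529279 0.01569796133657323 (array([ 0.9966185 , -0.16653437,  0.89818181]), array([[-0.44655234,  0.28556771, -0.8479635 ]]))
0.1 [0.18793341 0.59548831 0.22154   ] [[-9.53608009e-01  3.01050194e-01 -7.39417250e-04]
 [ 3.01051015e-01  9.53606722e-01 -1.58327498e-03]
 [ 2.28468018e-04 -1.73242602e-03 -9.99998473e-01]] 0.08699003277384916
```

View pics/top0.png

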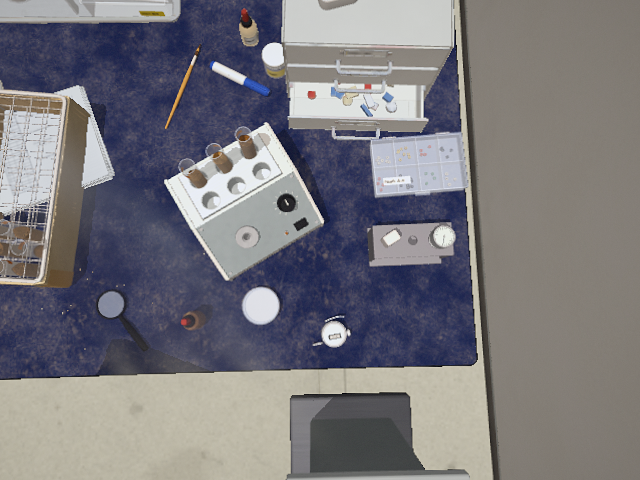

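View pics/side0.png

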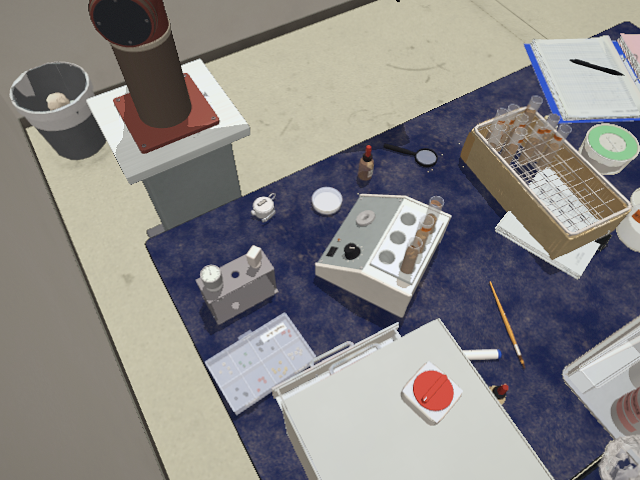

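The top view shows the dial at (443,236), the digital stick at (391,238), the pocket at (246,237) and the knob at (286,202). In the side view the dial is at (211,273), the pocket at (366,217) and the knob at (352,251). I'll zoom in for accurate pixels.

```bash
python3 - <<'E'
from h import *
t=cv2.imread('pics/top0.png');s=cv2.imread('pics/side0.png')
def cr(im,u,v,w=40,h=30): return cv2.resize(im[v-h:v+h,u-w:u+w],(400,300),interpolation=cv2.INTER_CUBIC)
cv2.imwrite('pics/z0.png',np.vstack([np.hstack([cr(t,440,240),cr(t,246,237)]),np.hstack([cr(s,215,275),cr(s,366,217)])]))
E
```

```text
(no output)
```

View pics/z0.png

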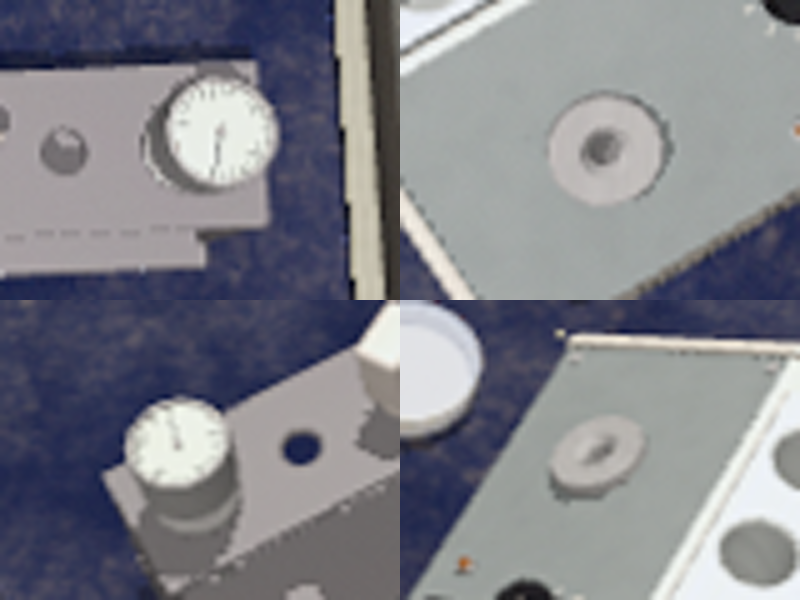

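```bash
python3 - <<'E'
from h import *
T=grab('top');S=grab('side')
o=.4
d=tri(T,(444.2-o,236.4-o),S,(210.4-o,273.4-o));p=tri(T,(247.4-o,236.8-o),S,(365.8-o,217.4-o))
print('dial',d,plane(T,[(443.8,236)],.129),plane(S,[(210,273)],.129))
print('pocket',p,plane(T,[(247,236.4)],.078),plane(S,[(365.4,217)],.078))
# digital stick, vials
print('stick',plane(T,[(391,238)],.131))
# yaw: wells (Hough-free: contours of white block holes) and panel edges
g=cv2.cvtColor(T['color'],cv2.COLOR_RGB2HSV)
m=((g[...,1]<40)&(g[...,2]>110)).astype('uint8'); m[:, :150]=0;m[:,335:]=0;m[:110]=0;m[285:]=0
cs=max(cv2.findContours(m,cv2.RETR_EXTERNAL,cv2.CHAIN_APPROX_NONE)[0],key=cv2.contourArea)
ap=cv2.approxPolyDP(cs,6,True)[:,0];print(ap.tolist())
for a,b,z in [((211,200),(261,171),.106),]:
    P=plane(T,[a,b],z);v=P[0]-P[1];print('wells',np.degrees(np.arctan2(v[1],v[0]))-90)
# front edge: contour points between bottom corner and right corner
P=plane(T,cs[:,0],.03)
for (a,b) in [((229,278),(323,222)),((167,182),(229,278)),((270,126),(323,222))]:
    a=np.array(a,float);b=np.array(b,float);q=cs[:,0]-a;L=np.linalg.norm(b-a);e=(b-a)/L
    s=q@e;n=q@np.array([-e[1],e[0]]);k=(abs(n)<4)&(s>.1*L)&(s<.9*L)
    pts=P[k][:,:2].astype(np.float32);l=cv2.fitLine(pts,cv2.DIST_HUBER,0,.01,.01).ravel()
    print(k.sum(),np.degrees(np.arctan2(l[1],l[0])))
E
```

```text
dial (array([ 0.55035636, -0.10800598,  0.12705759]), np.float64(0.0005146324514144615)) [[ 0.55023165 -0.10724567  0.129     ]] [[ 0.55134155 -0.10837611  0.129     ]]
pocket (array([0.5642948 , 0.21624998, 0.07739856]), np.float64(0.0007600279763375272)) [[0.56403596 0.21583557 0.078     ]] [[0.56475194 0.21633074 0.078     ]]
stick [[ 0.54886115 -0.02194059  0.131     ]]
[[266, 122], [253, 131], [239, 127], [237, 140], [223, 148], [206, 147], [227, 156], [229, 172], [211, 154], [195, 164], [182, 159], [179, 169], [182, 161], [190, 166], [164, 180], [225, 280], [323, 223]]
wells 29.642412375511668
87 -60.123085
12 30.52558
76 27.842535
```

Dial axis is at about (0.551, -0.108) and the pocket at (0.564, 0.216, 0.0775), with heater yaw about 30°. Moving toward the rack now.

>>> {"fn": "step_arm", "kwargs": {"commands": [[0.6, -1, 0.1, 0, 0, -0.73, 1], [0.6, -1, 0.1, 0, 0, -0.73, 1], [0.6, -1, 0.1, 0, 0, -0.73, 1], [0.6, -1, 0.1, 0, 0, -0.73, 1], [0.6, -1, 0.1, 0, 0, -0.73, 1], [0.6, -1, 0.1, 0, 0, -0.73, 1], [0.6, -1, 0.1, 0, 0, -0.73, 1], [0.6, -1, 0.1, 0, 0, -0.73, 1]], "grip_force": 25}}

```text
clock: 1.0
tool_pos: [0.3712, 0.2915, 0.2533]
tool_rot: [[-0.106, 0.994, 0.002], [0.994, 0.106, -0.001], [-0.002, 0.002, -1.0]]
force: [-0.9, 1.0, -0.3]
grip_width: 0.0872
finger_force: 0.0
```

```bash
cat > st.py <<'E'
from h import *
from scipy.spatial.transform import Rotation as Ro
import sys
s=telemetry.read_state();p=np.array(s['tool_pos']);R=np.array(s['tool_rot'])
np.set_printoptions(precision=4,suppress=True)
print(s['clock'],p,s['qpos'],'w',s['grip_width'],'F',s['force'],s['finger_force'])
def go(tgt,Rt): print('cmd',(np.array(tgt)-p)/.3,Ro.from_matrix(Rt@R.T).as_rotvec()/(np.pi/2))
hy=np.array([.5,-.866025,0])   # tool y
Rd=np.c_[np.cross(hy,[0,0,-1]),hy,[0,0,-1]]
ax=np.array([-.433,-.25,.866]);ax/=np.linalg.norm(ax)
Ri=np.c_[np.cross(hy,-ax),hy,-ax]
E
python3 - <<'E'
from st import *
go([.551,-.108,.18],Rd)
E
```

```text
1.0 [0.3712 0.2915 0.2533] [ 0.5001 -0.1754  1.8715 -0.0023  1.444   0.3942] w 0.08716588727091418 F [-0.8963  1.0494 -0.252 ] 0.0
cmd [ 0.5994 -1.3318 -0.2442] [ 0.0016  0.0008 -0.7343]
```

>>> {"fn": "step_arm", "kwargs": {"commands": [[0.3, -1, 0, 0, 0, -0.734, 1], [0.3, -1, 0, 0, 0, -0.734, 1], [0.3, -1, 0, 0, 0, -0.734, 1], [0.3, -1, 0, 0, 0, -0.734, 1], [0.3, -1, 0, 0, 0, -0.734, 1], [0.3, -1, 0, 0, 0, -0.734, 1], [0.3, -1, 0, 0, 0, -0.734, 1], [0.6, -1, 0, 0, 0, -0.734, 1]]}}

```text
clock: 1.8
tool_pos: [0.5048, -0.0064, 0.2517]
tool_rot: [[0.865, 0.502, -0.003], [0.502, -0.865, -0.0], [-0.003, -0.001, -1.0]]
force: [0.4, 0.4, 0.6]
grip_width: 0.0867
finger_force: 0.0
```

```bash
python3 - <<'E'
from st import *
go([.551,-.108,.16],Rd)
E
```

```text
1.8 [ 0.5048 -0.0064  0.2517] [-0.1684 -0.0863  1.7942 -0.001   1.4371  0.8764] w 0.0866867001458895 F [0.3646 0.3838 0.6287] 0.0
cmd [ 0.1539 -0.3386 -0.3058] [ 0.0003 -0.0022 -0.0016]
```

>>> {"fn": "step_arm", "kwargs": {"commands": [[0.15, -0.335, 0, 0, 0, 0, 1], [0.15, -0.335, 0, 0, 0, 0, 1], [0.15, -0.335, 0, 0, 0, 0, 1], [0.15, -0.335, -0.3, 0, 0, 0, 1], [0.15, -0.335, -0.3, 0, 0, 0, 1], [0.15, -0.335, -0.3, 0, 0, 0, 1], [0.15, -0.335, -0.3, 0, 0, 0, 1]]}}

```text
clock: 2.5
tool_pos: [0.5527, -0.104, 0.1626]
tool_rot: [[0.86, 0.511, -0.002], [0.511, -0.86, 0.001], [-0.001, -0.001, -1.0]]
force: [0.9, 0.3, 1.0]
grip_width: 0.087
finger_force: 0.0
```

```bash
python3 - <<'E'
from st import *
go([.551,-.108,.096],Rd)
E
```

```text
2.5 [ 0.5527 -0.104   0.1626] [-0.3264  0.1234  1.752   0.0001  1.2679  0.708 ] w 0.08699626952525913 F [0.9274 0.2661 0.9918] 0.0
cmd [-0.0055 -0.0133 -0.2221] [-0.0005 -0.001  -0.0081]
```

>>> {"fn": "step_arm", "kwargs": {"commands": [[-0.006, -0.013, 0, 0, 0, -0.008, 1], [-0.006, -0.013, -0.12, 0, 0, -0.008, 1], [-0.006, -0.013, -0.2, 0, 0, -0.008, 1], [-0.006, -0.013, -0.22, 0, 0, -0.008, 1], [-0.006, -0.013, -0.22, 0, 0, -0.008, 1]]}}

```text
clock: 3.0
tool_pos: [0.552, -0.1086, 0.0978]
tool_rot: [[0.866, 0.5, 0.001], [0.5, -0.866, -0.0], [0.001, 0.001, -1.0]]
force: [0.6, 0.9, 0.8]
grip_width: 0.087
finger_force: 0.0
```

```bash
python3 - <<'E'
from st import *
go([.551,-.108,.096],Rd)
E
```

```text
3.0 [ 0.552  -0.1086  0.0978] [-0.3345  0.195   1.8026 -0.      1.1428  0.7129] w 0.08703384389571679 F [0.5536 0.8706 0.7828] 0.0
cmd [-0.0032  0.0021 -0.0059] [0.0003 0.0007 0.0001]
```

Good. Closing the gripper.

>>> {"fn": "step_arm", "kwargs": {"commands": [[-0.003, 0.002, -0.005, 0, 0, 0, 1], [-0.003, 0.002, -0.005, 0, 0, 0, -1], [-0.003, 0.002, -0.005, 0, 0, 0, -1], [-0.003, 0.002, -0.005, 0, 0, 0, -1], [-0.003, 0.002, -0.005, 0, 0, 0, -1], [-0.003, 0.002, -0.005, 0, 0, 0, -1], [-0.003, 0.002, -0.005, 0, 0, 0, -1], [-0.003, 0.002, -0.005, 0, 0, 0, -1]], "grip_force": 25}}

```text
clock: 3.8
tool_pos: [0.5504, -0.1078, 0.095]
tool_rot: [[0.866, 0.5, -0.0], [0.5, -0.866, 0.0], [-0.0, -0.0, -1.0]]
force: [0.8, 0.0, -0.7]
grip_width: 0.0389
finger_force: 0.0
```

```bash
python3 - <<'E'
from st import *
E
```

```text
3.8 [ 0.5504 -0.1078  0.095 ] [-0.334   0.1959  1.8075 -0.      1.1383  0.7132] w 0.03893802229218622 F [ 0.7828  0.0044 -0.7297] 0.0
```

>>> {"fn": "step_arm", "kwargs": {"commands": [[0, 0, 0, 0, 0, 0, -1], [0, 0, 0, 0, 0, 0, -1], [0, 0, 0, 0, 0, 0, -1], [0, 0, 0, 0, 0, 0, -1]]}}

```text
clock: 4.2
tool_pos: [0.5504, -0.1078, 0.095]
tool_rot: [[0.866, 0.5, -0.0], [0.5, -0.866, -0.0], [-0.0, -0.0, -1.0]]
force: [-0.5, -0.3, 0.2]
grip_width: 0.0353
finger_force: 25.0
```

>>> {"fn": "step_arm", "kwargs": {"commands": [[0, 0, 0.05, 0, 0, 0, -1], [0, 0, 0.12, 0, 0, 0, -1], [0, 0, 0.2, 0, 0, 0, -1], [0, 0, 0.3, 0, 0, 0, -1], [0, 0, 0.4, 0, 0, 0, -1], [0, 0, 0.5, 0, 0, 0, -1], [0, 0, 0.5, 0, 0, 0, -1]]}}

```text
clock: 4.9
tool_pos: [0.5531, -0.1086, 0.2516]
tool_rot: [[0.866, 0.5, 0.009], [0.5, -0.866, -0.003], [0.007, 0.007, -1.0]]
force: [0.6, -0.9, -0.8]
grip_width: 0.0353
finger_force: 25.0
```

```bash
python3 - <<'E'
from st import *
P=np.array([.5643,.2162,.0775])
for d in (.10,.08): go(P+ax*(d+.011),Ri); print(P+ax*(d+.011))
E
```

```text
4.9 [ 0.5531 -0.1086  0.2516] [-0.3339  0.0478  1.6623  0.0001  1.4216  0.7132] w 0.03531434555884309 F [ 0.574  -0.9119 -0.838 ] 24.999948609620333
cmd [-0.123   0.9902 -0.26  ] [ 0.1686 -0.2828  0.0012]
[0.5162 0.1884 0.1736]
cmd [-0.0941  1.0069 -0.3178] [ 0.1686 -0.2828  0.0012]
[0.5249 0.1934 0.1563]
```

>>> {"fn": "step_arm", "kwargs": {"commands": [[-0.02, 0.08, 0, 0.02, -0.04, 0, -1], [-0.04, 0.2, 0, 0.05, -0.08, 0, -1], [-0.06, 0.34, 0, 0.08, -0.13, 0, -1], [-0.08, 0.48, 0, 0.11, -0.18, 0, -1], [-0.1, 0.62, 0, 0.14, -0.23, 0, -1], [-0.12, 0.76, 0, 0.169, -0.283, 0, -1], [-0.123, 0.9, 0, 0.169, -0.283, 0, -1], [-0.123, 0.98, 0, 0.169, -0.283, 0, -1]]}}

```text
clock: 5.7
tool_pos: [0.5114, 0.1882, 0.2438]
tool_rot: [[0.754, 0.502, 0.424], [0.433, -0.865, 0.255], [0.494, -0.009, -0.869]]
force: [1.2, 0.2, -1.2]
grip_width: 0.0351
finger_force: 25.0
```

>>> {"fn": "step_arm", "kwargs": {"commands": [[0, 0.01, -0.1, 0, 0, 0, -1], [0, 0.01, -0.2, 0, 0, 0, -1], [0, 0.01, -0.26, 0, 0, 0, -1], [0, 0.01, -0.26, 0, 0, 0, -1], [0, 0.01, -0.26, 0, 0, 0, -1]]}}

```text
clock: 6.2
tool_pos: [0.5132, 0.1892, 0.1669]
tool_rot: [[0.754, 0.502, 0.424], [0.433, -0.865, 0.254], [0.494, -0.008, -0.869]]
force: [0.4, 0.7, -1.0]
grip_width: 0.035
finger_force: 25.0
```

```bash
python3 - <<'E'
from st import *
P=np.array([.5643,.2162,.0775])
go(P+ax*(.1+.011),Ri)
t=grab('top','top1.png');s=grab('side','side1.png')
Tc=p+R[:,2]*0-0
a=-R[:,2]; O=p-a*.011; 
for c in(t,s): print(proj(c,[O+a*.044,O,O-a*.065,P]))
def cr(im,uv,w=80,h=60):
    u,v=map(int,uv); return cv2.resize(im[v-h:v+h,u-w:u+w,::-1],(800,600),interpolation=cv2.INTER_CUBIC)
cv2.imwrite('pics/z1.png',np.vstack([cr(t['color'],(240,235)),cr(s['color'],(350,200))])[:, :])
z=cv2.imread('pics/z1.png');cv2.imwrite('pics/z1a.png',z[:600]);cv2.imwrite('pics/z1b.png',z[600:])
E
```

```text
6.2 [0.5132 0.1892 0.1669] [ 0.0637 -0.3     2.2258  0.3291  0.7754  0.9266] w 0.03500720562783426 F [ 0.3972  0.6517 -0.9618] 25.000011906959116
cmd [ 0.01   -0.0025  0.0224] [-0.0022 -0.0062 -0.0012]
[[261.205  269.7826]
 [256.2436 259.3062]
 [249.7844 245.6768]
 [246.8222 236.2885]]
[[335.4865 163.6473]
 [344.857  181.1499]
 [357.7439 205.2109]
 [365.1971 217.0098]]
```

View pics/z1a.png

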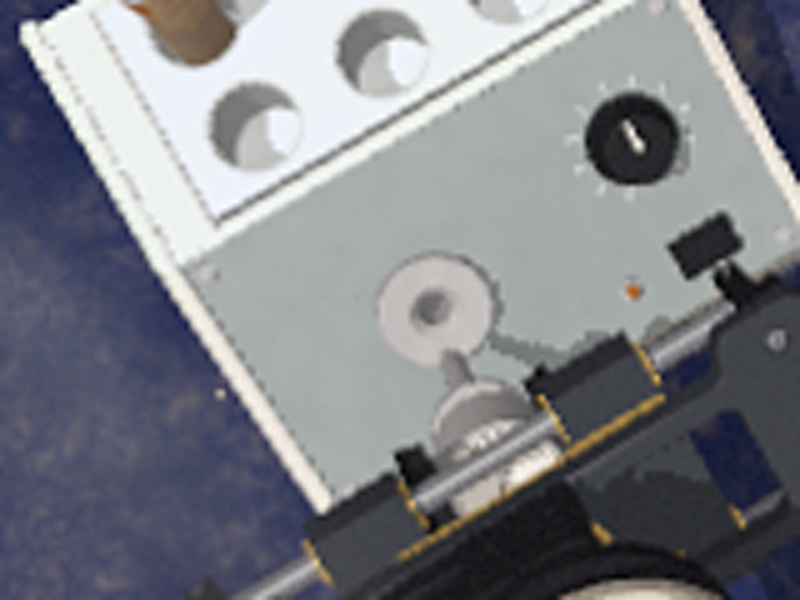

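View pics/z1b.png

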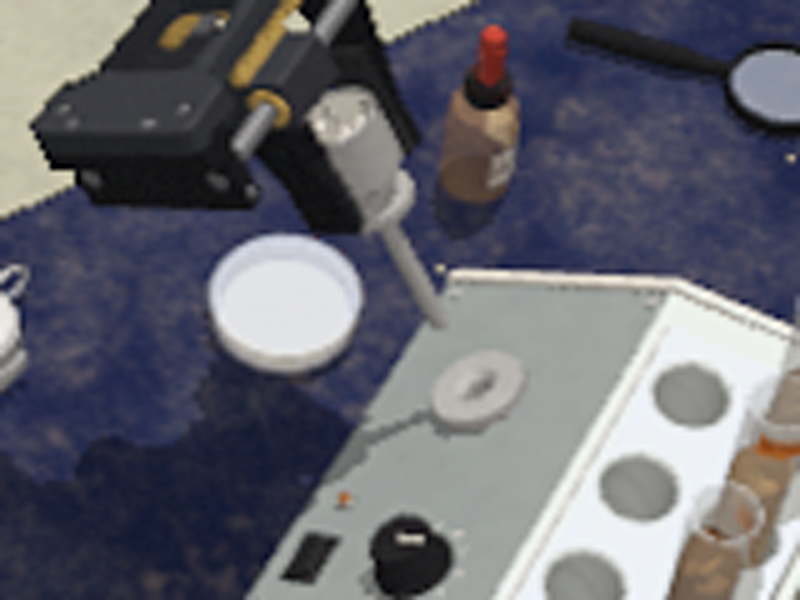

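The tip is at about (250.6,245.6) in the top view and (357.3,204.6) in the side view, within 1 px of the predicted positions, and the stem is parallel to the bore. Next I go down to 7 mm above the mouth and check.

```bash
python3 - <<'E'
from st import *
P=np.array([.5643,.2162,.0775])
go(P+ax*(.072+.011),Ri)
E
```

```text
6.3 [0.5145 0.1892 0.1688] [ 0.0635 -0.3012  2.224   0.3292  0.775   0.9264] w 0.03563744110171045 F [-0.3583 -0.9703 -1.3891] 24.99995492398739
cmd [ 0.0461  0.0209 -0.0646] [-0.0023 -0.0041 -0.0011]
```

>>> {"fn": "step_arm", "kwargs": {"commands": [[0.015, 0.007, -0.02, -0.002, -0.004, 0, -1], [0.03, 0.014, -0.045, -0.002, -0.004, 0, -1], [0.046, 0.021, -0.064, -0.002, -0.004, 0, -1], [0.046, 0.021, -0.064, -0.002, -0.004, 0, -1], [0.046, 0.021, -0.064, -0.002, -0.004, 0, -1]]}}

```text
clock: 6.8
tool_pos: [0.5272, 0.1956, 0.1472]
tool_rot: [[0.751, 0.502, 0.429], [0.434, -0.865, 0.251], [0.497, -0.002, -0.868]]
force: [0.5, -0.7, -0.8]
grip_width: 0.0349
finger_force: 25.0
```

```bash
python3 - <<'E'
from st import *
P=np.array([.5643,.2162,.0775])
go(P+ax*(.072+.011),Ri)
t=grab('top');s=grab('side')
a=-R[:,2]; O=p-a*.011
print(p,'tip-P in pocket frame (Rd cols x,y,ax):',np.c_[Ri[:,:2],ax].T@(O-a*.065-P))
for c in(t,s): print(proj(c,[O-a*.05,O-a*.065,P]))
def cr(im,u,v,w=30,h=45):
    return cv2.resize(im[v-h:v+h,u-w:u+w,::-1],(400,600),interpolation=cv2.INTER_CUBIC)
cv2.imwrite('pics/z2.png',np.hstack([cr(t['color'],250,245),cr(s['color'],360,205)]))
E
```

```text
6.8 [0.5272 0.1956 0.1472] [ 0.0806 -0.2282  2.2114  0.3371  0.7102  0.9195] w 0.034858316555857555 F [ 0.5364 -0.7032 -0.7774] 24.99990197829902
cmd [ 0.004  -0.0004  0.0073] [-0.0001 -0.0024 -0.0013]
[0.5272 0.1956 0.1472] tip-P in pocket frame (Rd cols x,y,ax): [-0.0022 -0.0009  0.0056]
[[248.7964 241.4441]
 [247.4831 238.6152]
 [246.8222 236.2885]]
[[360.6721 209.4313]
 [363.4674 214.6784]
 [365.1971 217.0098]]
```

View pics/z2.png

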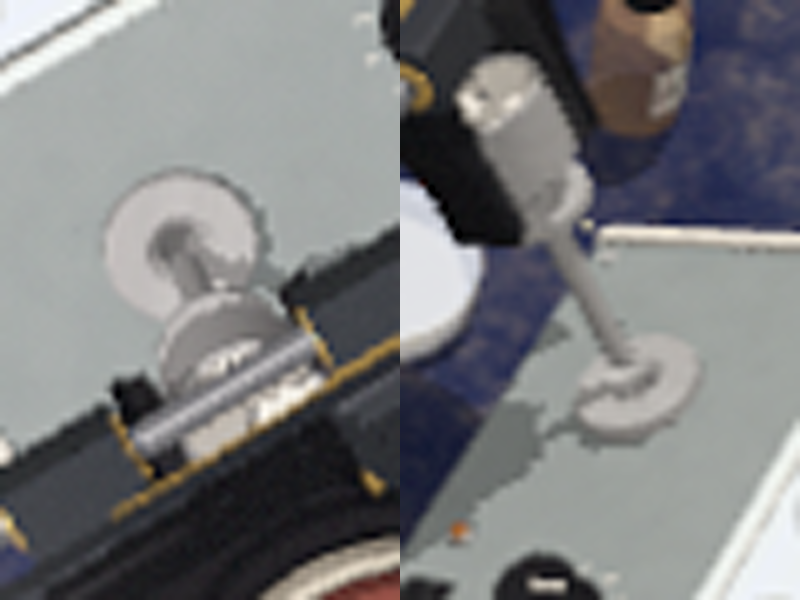

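Both views agree: the stem tip is at (247,238.7) top and (363,214.3) side, just over the mouth and about 2 mm low on the slope. I'll correct that while entering the countersink.

```bash
python3 - <<'E'
from st import *
P=np.array([.5643,.2162,.0775])
go(P+ax*(.072+.011),Ri)
go(P+ax*(.050+.011),Ri)
E
```

```text
6.9 [0.5274 0.1955 0.1478] [ 0.0805 -0.2293  2.2114  0.3371  0.7102  0.9195] w 0.03508084673639002 F [-0.444   0.5962 -1.0918] 25.000003622844815
cmd [ 0.0033 -0.0003  0.0052] [-0.0002 -0.0017 -0.0013]
cmd [ 0.035   0.0181 -0.0583] [-0.0002 -0.0017 -0.0013]
```

>>> {"fn": "step_arm", "kwargs": {"commands": [[0.003, 0, 0.005, 0, -0.002, -0.001, -1], [0.008, 0.003, -0.005, 0, -0.002, -0.001, -1], [0.013, 0.006, -0.015, 0, -0.002, -0.001, -1], [0.018, 0.009, -0.026, 0, -0.002, -0.001, -1], [0.024, 0.012, -0.036, 0, -0.002, -0.001, -1], [0.03, 0.015, -0.047, 0, -0.002, -0.001, -1], [0.035, 0.018, -0.058, 0, -0.002, -0.001, -1], [0.035, 0.018, -0.058, 0, -0.002, -0.001, -1]]}}

```text
clock: 7.7
tool_pos: [0.5376, 0.201, 0.1296]
tool_rot: [[0.75, 0.5, 0.432], [0.433, -0.866, 0.25], [0.5, -0.0, -0.866]]
force: [0.1, 0.2, -1.3]
grip_width: 0.0353
finger_force: 25.0
```

```bash
python3 - <<'E'
from st import *
P=np.array([.5643,.2162,.0775])
print(np.c_[Ri[:,:2],ax].T@(p-P),s['moment'])
go(P+ax*(.050+.011),Ri)
go(P+ax*(.025+.011),Ri)
E
```

```text
7.7 [0.5376 0.201  0.1296] [ 0.0928 -0.1681  2.1997  0.3494  0.6574  0.9109] w 0.0352768862879804 F [ 0.0553  0.1988 -1.3116] 25.000100028701127
[-0.0006 -0.0002  0.0605] [-0.2719  0.4965  0.0268]
cmd [ 0.001  -0.0001  0.0024] [-0.0001 -0.0004 -0.0003]
cmd [ 0.0371  0.0208 -0.0698] [-0.0001 -0.0004 -0.0003]
```

>>> {"fn": "step_arm", "kwargs": {"commands": [[0.005, 0.003, -0.008, 0, 0, 0, -1], [0.01, 0.006, -0.018, 0, 0, 0, -1], [0.016, 0.009, -0.029, 0, 0, 0, -1], [0.022, 0.0125, -0.04, 0, 0, 0, -1], [0.028, 0.016, -0.052, 0, 0, 0, -1], [0.033, 0.0185, -0.062, 0, 0, 0, -1], [0.037, 0.021, -0.07, 0, 0, 0, -1], [0.037, 0.021, -0.07, 0, 0, 0, -1]]}}

```text
clock: 8.5
tool_pos: [0.5488, 0.2073, 0.1089]
tool_rot: [[0.75, 0.5, 0.433], [0.433, -0.866, 0.25], [0.5, -0.0, -0.866]]
force: [0.5, 0.5, -0.7]
grip_width: 0.0353
finger_force: 25.0
```

```bash
cat > q.py <<'E'
from st import *
P=np.array([.5643,.2162,.0775])
print(np.c_[Ri[:,:2],ax].T@(p-P),s['moment'])
for d in (.025,.01,.005,.0): go(P+ax*(d+.011),Ri)
E
python3 q.py
```

```text
8.5 [0.5488 0.2073 0.1089] [ 0.1056 -0.0973  2.1825  0.3668  0.6028  0.8967] w 0.035296843085885744 F [ 0.5097  0.4819 -0.73  ] 24.99988570343703
[ 0.0002 -0.      0.0361] [-0.2912  0.533  -0.0076]
cmd [-0.0002 -0.0002 -0.0006] [-0.0001 -0.0001 -0.0003]
cmd [ 0.0215  0.0123 -0.0439] [-0.0001 -0.0001 -0.0003]
cmd [ 0.0287  0.0165 -0.0584] [-0.0001 -0.0001 -0.0003]
cmd [ 0.0359  0.0206 -0.0728] [-0.0001 -0.0001 -0.0003]
```

No contact force. Continuing to 5 mm.

>>> {"fn": "step_arm", "kwargs": {"commands": [[0.005, 0.003, -0.01, 0, 0, 0, -1], [0.01, 0.006, -0.02, 0, 0, 0, -1], [0.015, 0.0085, -0.03, 0, 0, 0, -1], [0.02, 0.0115, -0.04, 0, 0, 0, -1], [0.025, 0.0145, -0.05, 0, 0, 0, -1], [0.0287, 0.0165, -0.058, 0, 0, 0, -1], [0.0287, 0.0165, -0.058, 0, 0, 0, -1], [0.0287, 0.0165, -0.058, 0, 0, 0, -1]]}}

```text
clock: 9.3
tool_pos: [0.5575, 0.2122, 0.0919]
tool_rot: [[0.75, 0.5, 0.433], [0.433, -0.866, 0.25], [0.5, 0.0, -0.866]]
force: [-0.2, -0.1, -1.0]
grip_width: 0.0353
finger_force: 25.0
```

```bash
python3 q.py
```

```text
9.3 [0.5575 0.2122 0.0919] [ 0.115  -0.0402  2.1674  0.3839  0.5601  0.8821] w 0.03528515342875894 F [-0.2057 -0.0896 -1.0398] 24.999676812440157
[0.0004 0.0001 0.0164] [-0.2693  0.4753 -0.016 ]
cmd [-0.0294 -0.0165  0.0558] [-0.0001  0.0003 -0.0003]
cmd [-0.0078 -0.004   0.0125] [-0.0001  0.0003 -0.0003]
cmd [-0.0005  0.0001 -0.0019] [-0.0001  0.0003 -0.0003]
cmd [ 0.0067  0.0043 -0.0163] [-0.0001  0.0003 -0.0003]
```

>>> {"fn": "step_arm", "kwargs": {"commands": [[0.0014, 0.0008, -0.003, 0, 0, 0, -1], [0.0021, 0.0012, -0.0045, 0, 0, 0, -1], [0.0029, 0.0017, -0.006, 0, 0, 0, -1], [0.0036, 0.0021, -0.0075, 0, 0, 0, -1], [0.0043, 0.0025, -0.009, 0, 0, 0, -1], [0.005, 0.0029, -0.0105, 0, 0, 0, -1], [0.005, 0.0029, -0.0105, 0, 0, 0, -1]]}}

```text
clock: 10.0
tool_pos: [0.5591, 0.213, 0.0888]
tool_rot: [[0.75, 0.5, 0.433], [0.433, -0.866, 0.25], [0.501, 0.0, -0.866]]
force: [0.8, 0.5, -0.9]
grip_width: 0.0352
finger_force: 25.0
```

>>> {"fn": "step_arm", "kwargs": {"commands": [[0.0007, 0.0004, -0.0015, 0, 0, 0, -1], [0.0014, 0.0008, -0.003, 0, 0, 0, -1], [0.0014, 0.0008, -0.003, 0, 0, 0, -1]]}}

```text
clock: 10.3
tool_pos: [0.5595, 0.2133, 0.088]
tool_rot: [[0.749, 0.5, 0.434], [0.433, -0.866, 0.25], [0.501, 0.0, -0.866]]
force: [-0.9, 0.1, -0.7]
grip_width: 0.0351
finger_force: 25.0
```

```bash
python3 q.py
```

```text
10.3 [0.5595 0.2133 0.088 ] [ 0.1171 -0.0271  2.1639  0.3883  0.5504  0.8782] w 0.035095535417255415 F [-0.9367  0.1351 -0.652 ] 25.000282377004623
[0.0004 0.0001 0.0119] [-0.2858  0.4604  0.023 ]
cmd [-0.036  -0.0202  0.0691] [-0.0001  0.0004 -0.0003]
cmd [-0.0144 -0.0077  0.0257] [-0.0001  0.0004 -0.0003]
cmd [-0.0071 -0.0036  0.0113] [-0.0001  0.0004 -0.0003]
cmd [ 0.0001  0.0006 -0.0031] [-0.0001  0.0004 -0.0003]
```

>>> {"fn": "step_arm", "kwargs": {"commands": [[0.0007, 0.0004, -0.0015, 0, 0, 0, -1], [0.0014, 0.0008, -0.003, 0, 0, 0, -1], [0.0014, 0.0008, -0.003, 0, 0, 0, -1]]}}

```text
clock: 10.6
tool_pos: [0.5596, 0.2134, 0.0879]
tool_rot: [[0.749, 0.501, 0.433], [0.434, -0.865, 0.251], [0.5, 0.0, -0.866]]
force: [-13.1, -7.0, 13.5]
grip_width: 0.0352
finger_force: 25.0
```

>>> {"fn": "step_arm", "kwargs": {"commands": [[0.0007, 0.0004, -0.0015, 0, 0, 0, -1], [0.0007, 0.0004, -0.0015, 0, 0, 0, -1]]}}

```text
clock: 10.8
tool_pos: [0.5597, 0.2134, 0.0878]
tool_rot: [[0.749, 0.501, 0.433], [0.434, -0.865, 0.251], [0.5, 0.0, -0.866]]
force: [-20.2, -10.8, 20.3]
grip_width: 0.0352
finger_force: 25.0
```

```bash
python3 q.py
```

```text
10.8 [0.5597 0.2134 0.0878] [ 0.1171 -0.0259  2.1628  0.3884  0.5511  0.877 ] w 0.0351758513501384 F [-20.1679 -10.7502  20.2591] 24.990292908623815
[0.0005 0.0001 0.0116] [-0.9088  1.8074  0.0472]
cmd [-0.0366 -0.0207  0.0696] [ 0.0001  0.0001 -0.001 ]
cmd [-0.0149 -0.0082  0.0263] [ 0.0001  0.0001 -0.001 ]
cmd [-0.0077 -0.004   0.0118] [ 0.0001  0.0001 -0.001 ]
cmd [-0.0005  0.0002 -0.0026] [ 0.0001  0.0001 -0.001 ]
```

Contact at about the expected height, at 30 N. I'll back the command off about 1 mm and look.

>>> {"fn": "step_arm", "kwargs": {"commands": [[-0.0014, -0.0008, 0.003, 0, 0, 0, -1], [-0.0014, -0.0008, 0.003, 0, 0, 0, -1], [-0.0014, -0.0008, 0.003, 0, 0, 0, -1]]}}

```text
clock: 11.1
tool_pos: [0.5599, 0.2133, 0.0881]
tool_rot: [[0.749, 0.5, 0.434], [0.433, -0.866, 0.25], [0.501, 0.0, -0.865]]
force: [-6.3, -3.9, 6.8]
grip_width: 0.0348
finger_force: 25.0
```

```bash
python3 q.py; python3 - <<'E'
from h import *
t=grab('top');s=grab('side')
def cr(im,u,v,w=30,h=45):
    return cv2.resize(im[v-h:v+h,u-w:u+w,::-1],(400,600),interpolation=cv2.INTER_CUBIC)
cv2.imwrite('pics/z3.png',np.hstack([cr(t['color'],250,245),cr(s['color'],360,205)]))
E
```

```text
11.1 [0.5599 0.2133 0.0881] [ 0.1171 -0.0265  2.1633  0.3885  0.55    0.8778] w 0.03477578767926275 F [-6.3473 -3.9148  6.8374] 24.997681472450495
[0.0007 0.0003 0.0118] [-0.4652  0.8771 -0.0442]
cmd [-0.0373 -0.0204  0.0687] [-0.0001  0.0008 -0.0004]
cmd [-0.0156 -0.0079  0.0254] [-0.0001  0.0008 -0.0004]
cmd [-0.0084 -0.0038  0.011 ] [-0.0001  0.0008 -0.0004]
cmd [-0.0012  0.0004 -0.0035] [-0.0001  0.0008 -0.0004]
```

View pics/z3.png

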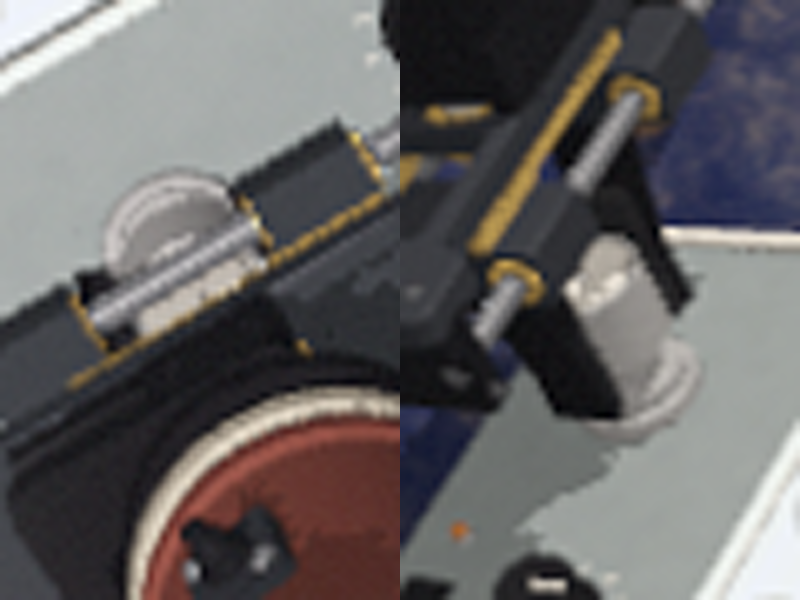

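The side view shows the collar lying on the rim at about (365,216), centred. Releasing.

>>> {"fn": "step_arm", "kwargs": {"commands": [[0, 0, 0, 0, 0, 0, -1], [0, 0, 0, 0, 0, 0, -1], [0, 0, 0, 0, 0, 0, 0.6], [0, 0, 0, 0, 0, 0, 0.6], [0, 0, 0, 0, 0, 0, 0.6], [0, 0, 0, 0, 0, 0, 0.6], [0, 0, 0, 0, 0, 0, 0.6], [0, 0, 0, 0, 0, 0, 0.6]], "grip_force": 6}}

```text
clock: 12.0
tool_pos: [0.5597, 0.2134, 0.0875]
tool_rot: [[0.75, 0.5, 0.433], [0.433, -0.866, 0.25], [0.501, 0.0, -0.866]]
force: [0.1, 0.6, -0.1]
grip_width: 0.0682
finger_force: 0.0
```

>>> {"fn": "step_arm", "kwargs": {"commands": [[0, 0, 0, 0, 0, 0, 0.6], [-0.02, -0.012, 0.04, 0, 0, 0, 0.6], [-0.05, -0.029, 0.1, 0, 0, 0, 0.6], [-0.1, -0.058, 0.2, 0, 0, 0, 0.6], [-0.15, -0.087, 0.3, 0, 0, 0, 0.6], [-0.2, -0.115, 0.4, 0, 0, 0, 0.6], [-0.25, -0.144, 0.5, 0, 0, 0, 0.6], [-0.25, -0.144, 0.5, 0, 0, 0, 0.6]]}}

```text
clock: 12.8
tool_pos: [0.4864, 0.1698, 0.2437]
tool_rot: [[0.745, 0.5, 0.442], [0.433, -0.866, 0.25], [0.508, 0.005, -0.861]]
force: [0.9, 1.1, 1.0]
grip_width: 0.0697
finger_force: 0.0
```

```bash
python3 - <<'E'
from h import *
t=grab('top','top4.png');s=grab('side','side4.png')
def cr(im,u,v,w=60,h=90):
    return cv2.resize(im[v-h:v+h,u-w:u+w,::-1],(400,600),interpolation=cv2.INTER_CUBIC)
cv2.imwrite('pics/z4.png',np.hstack([cr(t['color'],250,245),cr(s['color'],365,205)]))
P=np.array([.5643,.2162,.0775]);ax=np.array([-.433,-.25,.866])
for c in(t,s): print(proj(c,[P+ax*.044,P]))
E
```

```text
[[250.72414396 244.80312245]
 [246.82221059 236.28849885]]
[[356.87813014 201.37796023]
 [365.19714803 217.00975852]]
```

View pics/z4.png

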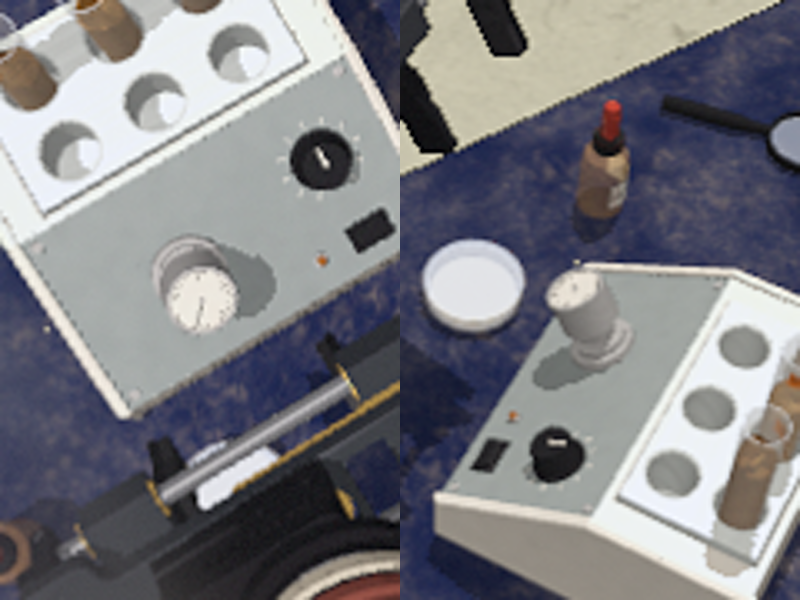

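The dial is seated: top (250.3,244.4) and side (358,202), both within about 1.5 px of the predicted home positions, with the collar flush. The gripper is clear and the neighbouring things in view stand where they were.

```bash
python3 -c "
from workcell import sign_off
print(sign_off())"
```

```text
the job is handed in; nothing more can be done
None
```

The dial thermometer is seated in the heater's pocket with its collar on the rim. I held it all the way home (about 30 N peak contact, under the 60 N limit), released it, and handed the job in at about 13 s; no verdict came back.

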